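Cam-lock the stretcher rail of a knock-down easel

ROBOT

A 6-joint arm with a two-finger parallel gripper is mounted at the origin on the work surface. World frame = base frame: x ahead of the robot, y to its left, z up, the work surface at z = 0. Lengths are in m, angles in degrees, forces in N, time in s.
With the tool pointing down it reaches from about 0.375 to 0.9 m from the base axis. Payload 3.1 kg.
Tool frame: the origin (TCP) lies on the centre line of the jaws, within the pads' length; the fingertips stand finger_overhang ahead of it and the grasp point (between the pads) lies 5 mm behind it (finger_overhang is the distance from the TCP to the fingertips, in m); z points along the fingers, y is the line along which they close (so a half turn about z gives the same grasp; the last joint's range is limited). The gripper opens to 87 mm and grips with 3 to 60 N. Pads are 19 mm wide; open, the fingers measure 117 mm over their backs; the gripper's body (75 mm by 190 mm) begins 51 mm behind the grasp point.
Start: joints at [58.585, 30.224, 82.088, -0, 67.689, -10.227], TCP at [0.226, 0.583, 0.237] pointing down, gripper open.
Joint ranges: [-176.69, 176.69], [-43.24, 126.21], [12.49, 139.97], [-82, 262], [0, 151.66], [-163.58, 163.58]. Speed limits (degrees/s): [159.86, 159.86, 180, 180, 180, 180].

INTERFACE

Orientations are given as a 3x3 rotation matrix whose columns are the frame's x, y, z axes.
In Python, from rig import read_state, capture, calibration, hand_in, finger_overhang gives the robot as it stands.
- The arm moves only by the tool send_rows, never from a script. Its argument "plan" is a list of rows, each a list of 5 numbers: the closure in counts, from 0 (fully open) to 255 (shut), then the shift along the tool's x, y, z in m, then the turn about the tool's z in rad. A call has 1 to 20 rows; each row shifts and turns the commanded pose from where the row before left it, along the tool's axes as they then stand; what a row does not reach is not made up. A row lasts 1/12 s, in which the tool goes at most 41.7 mm and 7.16 degrees, less where a joint would pass 70% of its speed; a pose out of reach is approached as far as the arm can. A call is refused whole if a number of a shift passes 0.0417 or a number of a turn 0.125, either way. A call with a gripper value outside its range is refused whole. The fingers move at their own pace and stop on an object; the grip force is fixed at half the most. Time passes only in rows, so rows that do not move let the fingers close. It gives the time, the measured TCP pose, the force, the opening and the grip force at its end, in the units of the state.
- read_state(): the state, without advancing time (a new reading comes with each control period).
- capture(name): name is "scene" or "top"; returns (picture, depth): 420x560x3 uint8, blue, green, red; 420x560 float32, m along the optical axis (not along the pixel's ray), 0 where there is no reading.
- calibration(name): a dict with "fx", "fy", "cx", "cy" (pixels), "xyz" and "rotation" of the camera in the world. Camera axes: x right, y down, z forward; pixel columns grow to the right and rows downward; lengths in m; the calibration is good to about 2 mm. A picture is of the moment at which its call begins. calibration takes no time and is no camera call.
- hand_in(): hands the job in; it is judged then, once.
The state is a dict: "time_s": time; "joint_positions": joint angles; "qvel": joint speeds; "tau": joint torques, N m; "position": TCP position; "tcp_rot": TCP orientation; "force": force on the tool from outside, world axes, zero at the start; "moment": the same for the moment, N m; "opening": opening from 0.0 (shut) to 1.0 (fully open); "grasp_force": force on a finger pad.
Only numpy, scipy, OpenCV 4.12 (cv2) and the standard library are available. Lean on these libraries where they do the work, as an engineer would, in place of code of your own. Each camera call takes 0.05 s, during which the arm holds its last target. There are 200 camera calls.

TASK

Lay the easel rail with the hook bolt between the guide cheeks of the cam connector, slide it in until its face just meets the rubber buffer, and let go. Then turn the red-winged cam disc clockwise, about half a turn in all, until the hook has drawn the bolt in and the joint is firmly tight; stop as soon as the turning becomes clearly heavy, because overtightening crushes the buffer. Leave the rail locked flat in the connector, let go of everything, and leave the other things on the table where they are.

Things in the scene. Friction and masses are not known exactly. Their poses are not given: they have to be found in the camera images.
- block: Cam connector, screwed to the table: dark steel base 74 mm wide (x -37..37, y -38..86, 4 mm thick, cut away under the rail's path so that the rail lies on the table), steel spindle, two white plastic guide cheeks. Origin on the vertical cam axis at table height; z up; the rail lies along y, centred on x = 0, comes in from +y and slides towards -y.
- guide_mouth (a point): Middle of the mouth of the guide, at table height, at y = 90 mm of the connector. The cheeks reach from y = 32 to 78, 30 mm high, faces 35 mm apart (x = -17.5 and 17.5), outsides at x = -25 and 25, then flare to 44 mm apart at y = 90 (57 mm over their outsides).
- buffer_face (a point): Nominal middle of the front face of the black rubber buffer: y = 38 mm of the connector, z = 24. The true face lies up to 2.2 mm nearer or farther along y: it differs each time and is not reported, so feel for it. Two blocks, 9 mm wide, z 14..34, either side of the bolt's path. Sprung, yields towards -y, 35 N per mm. A push of 3 to 6 N is enough; more than 36 N crushes it.
- carrier: Mount of the rubber buffer, fixed to the connector; its origin is always the connector's own, so it does not tell where the buffer's face is. Force between rail and carrier means the force on the buffer.
- cam (a joint): Angle of the cam disc in rad: 0 open, grows clockwise seen from above, end stop 4.6 (never needed). Starts at 0 to 0.35, mouth open towards the rail. Stays where it is left; 0.04 N m when free. The hook takes up slack until about 1.7 to 3.4; then it squeezes the buffer, about 40 N per rad, the moment rises steadily, and friction holds it. Tight is 10 to 36 N on the buffer.
- cam_grip (a point): Grip point on the red wing of the cam disc, on the cam axis, 70 mm above the table. Wing: bar 10 mm thick (point x), 48 mm long (point y), z 50.5 to 80.5 above the table; disc below it 31 mm in radius, top at 51.5. The point's axes turn with the cam; at cam angle 0 they are the connector's. Aim for 23 N on the buffer: turning moment about 0.26 N m (0.13 at 10 N, 0.38 at 36 N, friction varies by 10 %); let go, it slips back up to 0.06 rad.
- cam_tip (a point): Top of the rounded tip of the hook (yellow dot), 28 mm from the cam axis, 45 mm above the table. The hook is a spiral wall 5 mm thick, z 20 to 45, hanging under the disc. The tip passes the bolt's pin at cam angle 0.8 and catches it if the pin's centre is then within 20 mm of the cam axis; from there it draws the pin in by 2.6 mm per rad.
- rail: Easel rail to be fitted: loose mid-brown wooden bar 32 (x) x 150 (y) x 34 mm (z), about 0.3 kg. Origin under its middle, z up. Steel hook bolt at its -y end: rod of radius 4 mm, 12.5 mm above the underside, standing out 21 mm from the end face (y = -75), ending in an upright pin of radius 4 mm, z 8.5 to 40. A dark band marks the other end. Fitted, its axes are parallel to the connector's.
- rail_mid (a point): Middle of the rail, 17 mm above its underside; a good place to grip it across its 32 mm width (clear of the cheeks when fitted).
- rail_pin (a point): Centre of the upright pin of the hook bolt, 30 mm above the rail's underside, at y = -96 mm of the rail.
- spare_rail: Bystander: dark wooden bar 32 x 150 x 34 mm without bolt; origin under its middle.
- pencil_can: Bystander: ribbed tin can of pencils, radius 41 mm, can 105 mm high, pencils to 183 mm; origin under its centre.
- charcoal_tin: Bystander: open red tin 75 x 115 x 26 mm with charcoal sticks; origin under its centre.
- eraser: Bystander: white eraser in a blue sleeve, 24 x 52 x 14 mm; origin under its centre.
- sharpener: Bystander: brass sharpener 16 x 27 x 13 mm; origin under its centre.
- screwdriver: Bystander: screwdriver lying on the table, about 200 mm long; origin near its middle.
Not all that is in view belongs to the job. Leave any purple or yellow look-alike of the rail alone.

How it is judged:
By the outcome, as a careful person would: the job done as asked, in the order asked, and still so for the second after the job is handed in, with the robot touching nothing.
It also fails if it takes over 72 s, if anything falls off the work surface, if the arm or the gripper's body presses on something with over 40 N, if the wrist force passes 120 N, or if a joint passes its speed limit or range.

## Working session

There is one attempt and no reset: what is moved stays moved. The work goes in short steps, Python scripts to look and compute and a tool call to move; the robot and the scene stay as the last step left them, time stands still between calls to the robot, and variables do not carry over. Pictures are saved under pics/ and viewed, at most 10 in all, crops included, and the job is handed in when it is done.

Besides the shell and the picture viewer there is one more tool, called after "Call:" in YAML: its name, and indented under it one key for each argument. send_rows: Moves the arm, as the interface text tells. Its arguments: {"type":"object","properties":{"plan":{"type":"array","items":{"type":"array","items":{"type":"number"}}}},"required":["plan"]}

```bash
mkdir -p pics; ls
python3 - <<'E'
from rig import *
import cv2,numpy as np
for n in("scene","top"):
    p,d=capture(n); cv2.imwrite(f"pics/{n}0.png",p); np.save(f"pics/{n}0.npy",d); print(n,calibration(n))
s=read_state();print(s, finger_overhang)
E
```

```text
pics
scene {'fx': 524.8491260759259, 'fy': 524.8491260759259, 'cx': 279.2028649956693, 'cy': 212.5234649844731, 'xyz': array([1.17956856, 0.34116499, 1.25065854]), 'rotation': array([[-0.43329377,  0.7590632 , -0.4858802 ],
       [ 0.9012356 ,  0.36825232, -0.22839577],
       [ 0.00555968, -0.536855  , -0.84365621]])}
top {'fx': 395.09782704532654, 'fy': 395.09782704532654, 'cx': 283.84637031871483, 'cy': 214.14313951039966, 'xyz': array([0.28011253, 0.00921591, 1.08133063]), 'rotation': array([[ 0.06425719, -0.97478403,  0.21369866],
       [-0.99793262, -0.06302881,  0.01256381],
       [ 0.00122218, -0.21406418, -0.97681883]])}
{'time_s': 0.1, 'joint_positions': array([ 5.85843206e+01,  3.02746323e+01,  8.21482078e+01,  1.14782102e-03,
        6.76887413e+01, -1.02281586e+01]), 'qvel': array([-0.00391027, -0.00212745, -0.16108021,  0.0150031 ,  0.10089245,
        0.07311874]), 'tau': array([-5.22192186e-04, -4.40986776e+01, -1.77150840e+01,  6.34365133e-02,
        5.33846312e-02, -6.44284455e-05]), 'position': array([0.225536  , 0.58222279, 0.23566345]), 'tcp_rot': array([[-9.32399599e-01,  3.61427620e-01, -1.03091720e-03],
       [ 3.61428907e-01,  9.32398206e-01, -1.65231838e-03],
       [ 3.64031845e-04, -1.91322427e-03, -9.99998104e-01]]), 'force': array([-0.27464484,  0.68052558, -0.77814443]), 'moment': array([ 0.03424682,  0.07802689, -0.02531912]), 'grasp_force': 0.0, 'opening': 1.001461749126832} 0.014
```

View pics/top0.png

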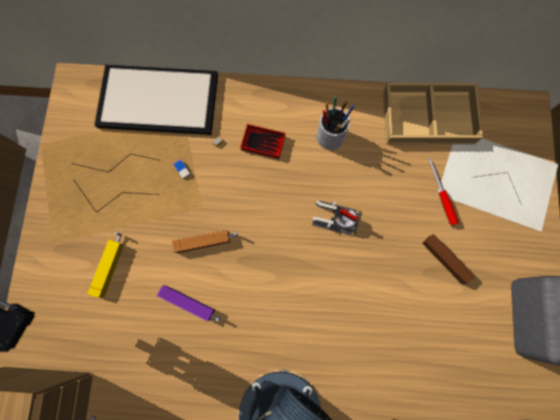

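View pics/scene0.png

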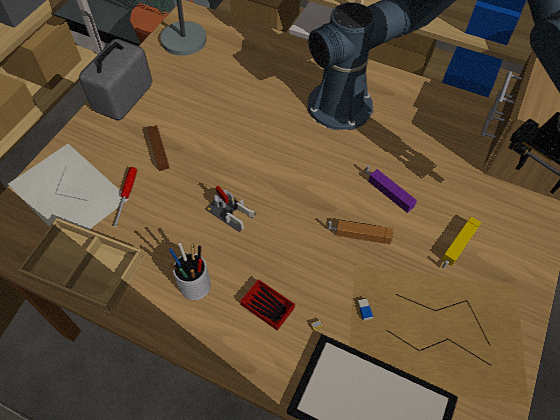

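Top view: the mid-brown rail with bolt is at (202,241), with its bolt to the right. Its look-alikes are purple (187,303), yellow (106,267) and the dark spare without a bolt (448,260). The mid-brown one fits the description. The connector is at (338,217), mouth to the left. In the scene view, the rail is at (360,231) and the connector at (230,207). An enlarged crop will confirm this.

Run:
```python
import cv2,numpy as np
t=cv2.imread("pics/top0.png");s=cv2.imread("pics/scene0.png")
f=lambda im,u,v:cv2.resize(im[v:v+60,u:u+80],(400,300),interpolation=cv2.INTER_CUBIC)
cv2.imwrite("pics/crop.png",np.vstack([np.hstack([f(t,165,210),f(t,300,188)]),np.hstack([f(s,320,200),f(s,190,175)])]))
```

```text
(no output)
```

View pics/crop.png

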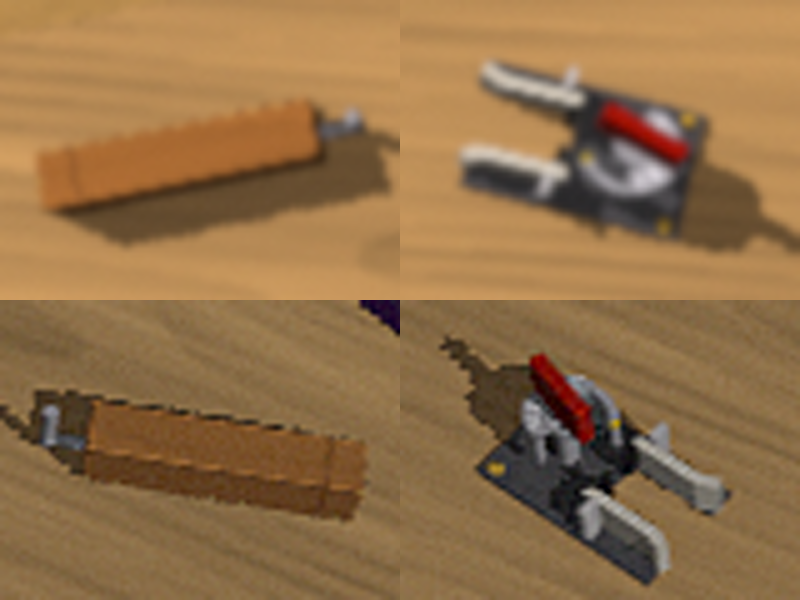

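The crop confirms it. The mid-brown rail has a bolt and pin on its right end in the top view and a band on its left. The connector's white cheeks open left (+y world), and its red wing is near the rail axis. Next I measure using depth-backed masks.

```bash
cat > h.py <<'E'
import numpy as np,cv2
from rig import *
def cloud(n,p,d,box):
    "box u0,v0,u1,v1 -> world points, hsv"
    c=calibration(n);u,v=np.meshgrid(np.arange(560),np.arange(420))
    P=np.stack([(u-c['cx'])/c['fx']*d,(v-c['cy'])/c['fy']*d,d],-1)@c['rotation'].T+c['xyz']
    h=cv2.cvtColor(p,cv2.COLOR_BGR2HSV);u0,v0,u1,v1=box
    P=P[v0:v1,u0:u1].reshape(-1,3);h=h[v0:v1,u0:u1].reshape(-1,3).astype(int)
    return P,h
def rect(Q):
    (c,s,a)=cv2.minAreaRect((Q[:,:2]*1000).astype(np.float32))
    b=cv2.boxPoints((c,s,a));e=[b[1]-b[0],b[2]-b[1]];l=max(e,key=np.linalg.norm)
    return np.round(c,1),np.round(sorted(s),1),round(np.degrees(np.arctan2(l[1],l[0]))%180,1),np.round(Q.mean(0)*1000,1),len(Q)
E
python3 - <<'E'
from h import *
B={"top":((165,210,245,270),(300,188,380,248)),"scene":((320,200,400,260),(190,175,270,235))}
for n in B:
    p=cv2.imread(f"pics/{n}0.png");d=np.load(f"pics/{n}0.npy")
    P,h=cloud(n,p,d,B[n][0]); z=P[:,2]
    br=(h[:,1]>120)
    print(n,"rail top",rect(P[(z>.029)&(z<.039)&br]))
    print(" pin",np.round(P[(z>.012)&(h[:,1]<110)&(z<.05)]*1000,1).tolist())
    P,h=cloud(n,p,d,B[n][1]); z=P[:,2]; H=h[:,0]
    red=((H<8)|(H>172))&(h[:,1]>150)&(h[:,2]>70)
    print(" wing",rect(P[red&(z>.074)]), "all",rect(P[red&(z>.045)]))
    wh=(h[:,1]<90)&(h[:,2]>110)&(z>.024)&(z<.036)
    print(" white",rect(P[wh]))
    print(" block dark",rect(P[(h[:,2]<75)&(h[:,1]<110)&(z>-.004)&(z<.01)]))
    print(" disc",rect(P[(z>.046)&(z<.056)&~red]))
    yl=(H>20)&(H<32)&(h[:,1]>150)&(h[:,2]>110)
    print(" yellow",np.round(P[yl]*1000,0).tolist())
E
```

```text
top rail top (array([422.3, 242.8]), array([ 32.3, 150.1]), np.float32(105.4), array([422.2, 242.5,  33.1]), 657)
 pin [[451.0, 152.7, 37.5], [451.2, 150.0, 37.5], [448.2, 152.3, 38.4], [448.1, 149.5, 39.6], [448.5, 147.0, 38.6], [448.9, 157.9, 15.8], [444.7, 151.4, 43.0], [445.8, 149.6, 37.3], [446.0, 146.9, 37.2], [445.3, 168.4, 16.7], [445.6, 165.8, 15.6], [445.3, 162.7, 18.7], [446.0, 160.4, 15.6], [446.2, 157.7, 15.2], [445.9, 154.6, 18.2], [443.8, 149.9, 33.0], [444.9, 148.0, 27.0], [447.2, 147.1, 13.4], [443.0, 168.6, 13.7], [442.9, 165.6, 15.7], [442.8, 162.7, 17.0], [443.2, 160.1, 15.9], [443.3, 157.3, 16.2], [443.8, 154.9, 13.9], [444.2, 152.4, 12.8], [444.0, 149.3, 15.2], [440.4, 168.5, 12.6], [440.4, 165.6, 13.7], [440.6, 162.9, 13.6], [440.4, 159.9, 15.8]]
 wing (array([ 509.7, -145.4]), array([10.2, 47.2]), np.float32(62.4), array([ 509.5, -145.3,   79.4]), 71) all (array([ 509.7, -145.4]), array([10.2, 47.2]), np.float32(62.4), array([ 509.6, -144.5,   78.9]), 77)
 white (array([522.3, -86.4]), array([56.1, 69.5]), np.float32(169.0), array([521.7, -87.6,  29. ]), 130)

[... 1095 characters left out ...]
ay([ 513. , -144.6]), array([ 9.4, 48. ]), np.float32(63.6), array([ 513.7, -144.8,   78.9]), 52) all (array([ 513. , -144.6]), array([ 9.4, 48. ]), np.float32(63.6), array([ 515.8, -140.4,   74.9]), 68)
 white (array([ 520., -102.]), array([71.4, 96.6]), np.float32(68.5), array([522.7, -90.8,  29.3]), 121)
 block dark (array([ 513.7, -131.9]), array([ 77.5, 143.1]), np.float32(78.8), array([ 528.3, -136.5,    3. ]), 400)
 disc (array([ 507.1, -148.2]), array([36.1, 47.1]), np.float32(143.8), array([ 511.7, -152.4,   50. ]), 69)
 yellow [[500.0, -120.0, 44.0], [503.0, -122.0, 41.0], [503.0, -118.0, 44.0], [536.0, -184.0, 3.0], [537.0, -179.0, 9.0], [535.0, -177.0, 8.0], [539.0, -178.0, 8.0]]
```

```bash
cat >> h.py <<'E'
def cheeks(n,p,d,o=(511,-145),psi=77.,lim=(36,76)):
    P,h=cloud(n,p,d,(0,0,560,420)); P=P*1000
    w=(h[:,1]<90)&(h[:,2]>110)&(P[:,2]>27)&(P[:,2]<33)
    for k in range(8):
        a=np.radians(psi);y=np.array([np.cos(a),np.sin(a)]);x=np.array([y[1],-y[0]])
        X=(P[:,:2]-o)@x;Y=(P[:,:2]-o)@y
        m=w&(abs(abs(X)-21.25)<6)&(Y>lim[0])&(Y<lim[1])
        s=np.sign(X[m]); A=np.stack([Y[m],s>0,s<0],1).astype(float)
        sl,cp,cn=np.linalg.lstsq(A,X[m],rcond=None)[0]
        psi-=np.degrees(np.arctan(sl)); o=np.array(o)+x*((cp+cn)/2+0*sl)
    M=w&(abs(X)<35)&(Y>20)&(Y<100)
    return psi,np.round(o,1),round(cp-cn,1),m.sum(),np.round([Y[M].min(),Y[M].max()],1)
E
python3 - <<'E'
from h import *
for n in("top","scene"):
    p=cv2.imread(f"pics/{n}0.png");d=np.load(f"pics/{n}0.npy")
    print(n,cheeks(n,p,d))
E
```

```text
top (np.float64(80.44652909026593), array([ 511.7, -145.1]), np.float64(42.5), np.int64(68), array([31. , 88.3]))
scene (np.float64(81.6304292797336), array([ 514.9, -145.9]), np.float64(42.4), np.int64(51), array([25.4, 89.4]))
```

Run:
```python
from h import *
p=cv2.imread("pics/top0.png");c=calibration("top")
h=cv2.cvtColor(p,cv2.COLOR_BGR2HSV).astype(int)
m=((h[...,0]>18)&(h[...,0]<34)&(h[...,1]>110)); m[:188]=0;m[248:]=0;m[:,:325]=0;m[:,375:]=0
# dark neighbourhood only
v=cv2.blur(h[...,2].astype(np.float32),(7,7)); m&=(v<95)
n,l,s,ce=cv2.connectedComponentsWithStats(m.astype(np.uint8))
def ray(u,v,z):
    r=c['rotation']@[(u-c['cx'])/c['fx'],(v-c['cy'])/c['fy'],1];t=(z-c['xyz'][2])/r[2];return np.round((c['xyz']+t*r)*1000,1)
for i in range(1,n):print(ce[i],s[i,4],ray(*ce[i],.005),ray(*ce[i],.045))
# cheek outer/inner edges per column of brightness: subpixel centre of each cheek
d=np.load("pics/top0.npy")
P,hh=cloud("top",p,d,(0,0,560,420));P=P*1000
for z0,z1 in((27,33),(28.5,33),(29.5,34)):
    q=(hh[:,1]<90)&(hh[:,2]>110)&(P[:,2]>z0)&(P[:,2]<z1)
    for psi in(79.,):
        a=np.radians(psi);y=np.array([np.cos(a),np.sin(a)]);x=np.array([y[1],-y[0]]);X=(P[:,:2]-(511,-145))@x;Y=(P[:,:2]-(511,-145))@y
        for sg in(1,-1):
            for y0 in range(28,96,8):
                k=q&(Y>=y0)&(Y<y0+8)&(X*sg>8)&(X*sg<34)
                print((z0,sg,y0,k.sum(),*np.round([X[k].min(),X[k].mean(),X[k].max()],1)) if k.sum() else '-',end=' ')
            print()
```

```text
[352.16666667 232.33333333] 6 [ 476.4 -168.5    5. ] [ 469.1 -161.9   45. ]
(27, 1, 28, np.int64(2), np.float64(22.0), np.float64(22.2), np.float64(22.5)) (27, 1, 36, np.int64(7), np.float64(17.7), np.float64(22.8), np.float64(28.3)) (27, 1, 44, np.int64(7), np.float64(17.1), np.float64(20.0), np.float64(23.7)) (27, 1, 52, np.int64(6), np.float64(16.9), np.float64(19.7), np.float64(23.3)) (27, 1, 60, np.int64(7), np.float64(17.5), np.float64(21.1), np.float64(23.9)) (27, 1, 68, np.int64(8), np.float64(16.0), np.float64(19.5), np.float64(23.3)) (27, 1, 76, np.int64(5), np.float64(18.0), np.float64(22.2), np.float64(25.3)) (27, 1, 84, np.int64(2), np.float64(20.8), np.float64(23.5), np.float64(26.3)) - 
(27, -1, 28, np.int64(5), np.float64(-24.6), np.float64(-20.4), np.float64(-16.0)) (27, -1, 36, np.int64(7), np.float64(-26.2), np.float64(-21.9), np.float64(-16.2)) (27, -1, 44, np.int64(8), np.float64(-25.1), np.float64(-22.3), np.float64(-18.2)) (27, -1, 52, np.int64(3), np.float64(-23.2), np.float64(-21.8), np.float64(-20.7)) (27, -1, 60, np.int64(6), np.float64(-24.0), np.float64(-
[... 2166 characters left out ...]
loat64(23.6)) - - 
(29.5, -1, 28, np.int64(3), np.float64(-24.6), np.float64(-20.9), np.float64(-16.0)) (29.5, -1, 36, np.int64(6), np.float64(-31.8), np.float64(-24.0), np.float64(-16.2)) (29.5, -1, 44, np.int64(3), np.float64(-24.9), np.float64(-22.9), np.float64(-19.7)) (29.5, -1, 52, np.int64(1), np.float64(-19.6), np.float64(-19.6), np.float64(-19.6)) (29.5, -1, 60, np.int64(1), np.float64(-21.0), np.float64(-21.0), np.float64(-21.0)) (29.5, -1, 68, np.int64(6), np.float64(-25.1), np.float64(-22.2), np.float64(-20.1)) (29.5, -1, 76, np.int64(3), np.float64(-24.5), np.float64(-22.9), np.float64(-21.7)) (29.5, -1, 84, np.int64(2), np.float64(-26.0), np.float64(-25.0), np.float64(-24.0)) -
```

Run:
```python
from h import *
for n in("top","scene"):
    p=cv2.imread(f"pics/{n}0.png");d=np.load(f"pics/{n}0.npy")
    for l in((44,76),(46,80),(44,88)):print(n,cheeks(n,p,d,lim=l))
    B={"top":(300,188,380,248),"scene":(190,175,270,235)}[n]
    P,h=cloud(n,p,d,B);P*=1000
    # base plate points dark
    q=(h[:,2]<80)&(P[:,2]>0)&(P[:,2]<9)
    for psi in(77,78,79,80,81):
        a=np.radians(psi);y=np.array([np.cos(a),np.sin(a)]);x=np.array([y[1],-y[0]]);X=(P[q,:2]-(511,-145))@x;Y=(P[q,:2]-(511,-145))@y
        print(psi,*np.round([X.min(),X.max(),np.ptp(X),Y.min(),Y.max(),np.ptp(Y)],1))
```

```text
top (np.float64(79.59728701493226), array([ 510.7, -144.9]), np.float64(42.3), np.int64(52), array([31.4, 88. ]))
top (np.float64(78.66038282050341), array([ 509.8, -144.7]), np.float64(42.2), np.int64(53), array([32. , 87.3]))
top (np.float64(78.37754875766386), array([ 509.4, -144.6]), np.float64(43.0), np.int64(69), array([31.8, 87.4]))
77 -36.7 34.0 70.7 -40.3 78.1 118.5
78 -36.5 34.4 70.9 -40.0 78.7 118.6
79 -36.3 34.9 71.1 -39.6 79.2 118.7
80 -36.0 35.3 71.3 -39.2 79.6 118.8
81 -35.8 35.7 71.5 -38.8 80.1 118.9
scene (np.float64(81.50058131107518), array([ 514.9, -145.9]), np.float64(41.8), np.int64(39), array([25.3, 89.1]))
scene (np.float64(82.1694172783514), array([ 515.4, -146. ]), np.float64(42.1), np.int64(41), array([25.7, 89.8]))
scene (np.float64(79.64478967901816), array([ 513. , -145.5]), np.float64(42.3), np.int64(54), array([25. , 88.7]))
77 -39.2 39.4 78.6 -113.6 86.1 199.6
78 -39.1 39.1 78.2 -113.3 85.5 198.8
79 -39.0 39.1 78.2 -113.1 84.9 198.0
80 -39.0 40.3 79.2 -112.8 85.5 198.3
81 -38.9 41.6 80.5 -112.5 86.0 198.5
```

Call:
send_rows:
  plan:
    - [0, 0, 0, 0, 0.117]
    - [0, 0, 0, 0, 0.117]
    - [0, 0, 0, 0, 0.117]
    - [0, 0, 0, 0, 0.117]
    - [0, 0, 0, 0, 0.117]
    - [0, 0, 0, 0, 0.117]
    - [0, 0, 0, 0, 0.117]
    - [0, 0, 0, 0, 0.117]
    - [0, -0.038, 0.0102, 0.0125, 0]
    - [0, -0.038, 0.0102, 0.0125, 0]
    - [0, -0.038, 0.0102, 0.0125, 0]
    - [0, -0.038, 0.0102, 0.0125, 0]
    - [0, -0.038, 0.0102, 0.0125, 0]
    - [0, -0.038, 0.0102, 0.0125, 0]
    - [0, -0.038, 0.0102, 0.0125, 0]
    - [0, -0.038, 0.0102, 0.0125, 0]
    - [0, -0.038, 0.0102, 0.0125, 0]
    - [0, -0.038, 0.0102, 0.0125, 0]

```text
time_s: 1.6
position: [0.4243, 0.241, 0.1109]
tcp_rot: [[-0.262, 0.965, -0.0], [0.965, 0.262, -0.0], [0.0, -0.0, -1.0]]
force: [0.7, 0.4, -0.8]
opening: 1.001
grasp_force: 0.0
```

```bash
cat >> h.py <<'E'
def st():
    s=read_state();R=s['tcp_rot'];y=R[:,1]
    print('t',round(s['time_s'],2),'pos',np.round(s['position']*1000,1),'tool-y deg',round(np.degrees(np.arctan2(y[1],y[0])),2),'z',np.round(R[:,2],3),'F',np.round(s['force'],1),'M',np.round(s['moment'],3),'op',round(s['opening'],3),'gf',round(s['grasp_force'],1),'j',np.round(s['joint_positions'],1))
    return s
def togo(xyz,ydeg):
    "remaining shift in tool axes after turning first"
    s=st();R=s['tcp_rot'];cur=np.degrees(np.arctan2(R[1,1],R[0,1]));t=np.radians(cur-ydeg)
    a=np.radians(ydeg);y=np.array([np.cos(a),np.sin(a),0]);z=np.array([0,0,-1.]);x=np.cross(y,z)
    d=np.array(xyz)-s['position']*1000
    print('turn',round((t+np.pi)%(2*np.pi)-np.pi,4),'then mm x y z',np.round([d@x,d@y,d@z],1))
E
python3 -c "
from h import *
togo((423.2,242.6,18),15.2)"
```

```text
t 1.6 pos [424.3 241.  110.9] tool-y deg 15.2 z [-0. -0. -1.] F [ 0.7  0.4 -0.8] M [-0.062  0.048  0.054] op 1.001 gf 0.0 j [ 16.4  31.7 108.    0.   40.4   1.2]
turn -0.0001 then mm x y z [ 1.8 -0.7 92.9]
```

Call:
send_rows:
  plan:
    - [0, 0.0018, -0.0007, 0.03, 0]
    - [0, 0, 0, 0.03, 0]
    - [0, 0, 0, 0.02, 0]
    - [0, 0, 0, 0.0125, 0]
    - [0, 0, 0, 0, 0]
    - [255, 0, 0, 0, 0]
    - [255, 0, 0, 0, 0]
    - [255, 0, 0, 0, 0]
    - [255, 0, 0, 0, 0]
    - [255, 0, 0, 0, 0]
    - [255, 0, 0, 0, 0]
    - [255, 0, 0, 0, 0]
    - [255, 0, 0, 0, 0]
    - [255, 0, 0, 0, 0]

```text
time_s: 2.77
position: [0.4227, 0.2443, 0.0192]
tcp_rot: [[-0.262, 0.965, 0.0], [0.965, 0.262, 0.0], [0.0, 0.0, -1.0]]
force: [0.9, -0.7, 0.1]
opening: 0.399
grasp_force: 0.0
```

```bash
python3 -c "
from h import *
st()"
```

```text
t 2.77 pos [422.7 244.3  19.2] tool-y deg 15.19 z [ 0.  0. -1.] F [ 0.9 -0.7  0.1] M [-0.076  0.036  0.021] op 0.399 gf 0.0 j [ 16.9  42.1 110.2  -0.   27.7   1.7]
```

Call:
send_rows:
  plan:
    - [255, 0, 0, 0, 0]
    - [255, 0, 0, 0, 0]
    - [255, 0, 0, 0, 0]
    - [255, 0, 0, 0, 0]
    - [255, 0, 0, 0, 0]
    - [255, 0, 0, 0, 0]
    - [255, 0, 0, -0.01, 0]
    - [255, 0, 0, -0.01, 0]
    - [255, 0, 0, 0, 0]

```text
time_s: 3.52
position: [0.4227, 0.2444, 0.0405]
tcp_rot: [[-0.262, 0.965, 0.001], [0.965, 0.262, 0.0], [0.0, 0.001, -1.0]]
force: [1.0, -0.3, -4.2]
opening: 0.365
grasp_force: 30.0
```

```bash
python3 -c "
from h import *
togo((548.5,51.3,40),-10.7)"
```

```text
t 3.52 pos [422.7 244.4  40.5] tool-y deg 15.19 z [ 0.001  0.    -1.   ] F [ 1.  -0.3 -4.2] M [-0.053 -0.017 -0.044] op 0.365 gf 30.0 j [ 16.9  39.6 109.9   0.   30.4   1.7]
turn 0.4518 then mm x y z [-166.3  159.4    0.5]
```

Call:
send_rows:
  plan:
    - [255, 0, 0, 0, 0.113]
    - [255, 0, 0, 0, 0.113]
    - [255, 0, 0, 0, 0.113]
    - [255, 0, 0, 0, 0.113]
    - [255, -0.0208, 0.0199, 0, 0]
    - [255, -0.0208, 0.0199, 0, 0]
    - [255, -0.0208, 0.0199, 0, 0]
    - [255, -0.0208, 0.0199, 0, 0]
    - [255, -0.0208, 0.0199, 0, 0]
    - [255, -0.0208, 0.0199, 0, 0]
    - [255, -0.0208, 0.0199, 0, 0]
    - [255, -0.0208, 0.0199, 0, 0]
    - [255, 0, 0, 0, 0]
    - [255, 0, 0, 0, 0]

```text
time_s: 4.68
position: [0.5491, 0.0496, 0.0392]
tcp_rot: [[0.189, 0.982, 0.001], [0.982, -0.189, -0.0], [0.0, 0.001, -1.0]]
force: [-0.8, 1.3, -4.4]
opening: 0.366
grasp_force: 30.0
```

Run:
```python
from h import *
st()
I={}
for n in("top","scene"):
    p,d=capture(n);I[n]=p
    cv2.imwrite(f"pics/{n}1.png",p);np.save(f"pics/{n}1.npy",d)
    P,h=cloud(n,p,d,(0,0,560,420));P*=1000
    b=(abs(P[:,0]-548)<60)&(abs(P[:,1]-51)<110)&(P[:,2]>49)&(P[:,2]<58)&(h[:,1]>120)
    print(n,rect(P[b]/1000))
    a=np.radians(79.3);y=np.array([np.cos(a),np.sin(a)]);x=np.array([y[1],-y[0]]);X=(P[:,:2]-(511.4,-145.2))@x;Y=(P[:,:2]-(511.4,-145.2))@y
    for y0 in range(110,290,10):
        k=b&(Y>=y0)&(Y<y0+10)
        if k.sum():print((y0,k.sum(),*np.round([X[k].min(),X[k].max(),P[k,2].mean()],1)),end=' ')
    pin=(abs(X)<15)&(Y>88)&(Y<118)&(P[:,2]>30)&(P[:,2]<66)&(h[:,1]<100)
    print('pin',np.round([X[pin].mean(),Y[pin].mean(),P[pin,2].max()],1),pin.sum())
f=lambda im,u,v:cv2.resize(im[v:v+100,u:u+130],(390,300),interpolation=cv2.INTER_CUBIC)
cv2.imwrite("pics/c1.png",np.hstack([f(I["top"],240,170),f(I["scene"],190,150)]))
```

```text
t 4.68 pos [549.1  49.6  39.2] tool-y deg -10.89 z [ 0.001 -0.    -1.   ] F [-0.8  1.3 -4.4] M [-0.049  0.065  0.03 ] op 0.366 gf 30.0 j [ -6.5  42.  100.7   0.   37.2   4.4]
top (array([534.3, -13.4]), array([23.5, 31.5]), np.float32(169.5), array([534.6, -13.5,  53.4]), 101)
(120, np.int64(35), np.float64(-16.6), np.float64(13.0), np.float64(53.9)) (130, np.int64(41), np.float64(-17.7), np.float64(13.7), np.float64(53.0)) (140, np.int64(25), np.float64(-17.1), np.float64(13.3), np.float64(53.5)) pin [ -2.5 105.5  60.7] 26
scene (array([546.8,  49.4]), array([ 33.5, 150.6]), np.float32(79.4), array([550.9,  71.6,  52.9]), 271)
(120, np.int64(26), np.float64(-15.6), np.float64(15.6), np.float64(53.5)) (130, np.int64(28), np.float64(-18.0), np.float64(15.3), np.float64(53.0)) (140, np.int64(1), np.float64(-14.5), np.float64(-14.5), np.float64(54.5)) (150, np.int64(1), np.float64(-14.5), np.float64(-14.5), np.float64(50.3)) (160, np.int64(1), np.float64(-13.2), np.float64(-13.2), np.float64(54.3)) (170, np.int64(3), np.float64(-14.2), np.float64(-14.1), np.float64(51.8)) (180, np.int64(2), np.float64(-13.7), np.float64(-13.3), np.float64(53.7)) (200, np.int64(2), np.float64(-15.8), np.float64(-11.6), np.float64(54.8)) (210, np.int64(6), np.float64(-16.9), np.float64(-8.9), np.float64(53.0)) (220, np.int64(37), np.float64(-17.5), np.float64(15.3), np.float64(53.0)) (230, np.int64(40), np.float64(-17.4), np.float64(14.0), np.float64(52.4)) (240, np.int64(37), np.float64(-17.2), np.float64(13.6), np.float64(52.3)) (250, np.int64(36), np.float64(-18.0), np.float64(13.5), np.float64(53.0)) (260, np.int64(38), np.float64(-17.4), np.float64(14.3), np.float64(53.4)) (270, np.int64(13), np.float64(-16.8), np.float64(13.0), np.float64(52.7)) pin [ -0.6 104.1  60.1] 32
```

View pics/c1.png

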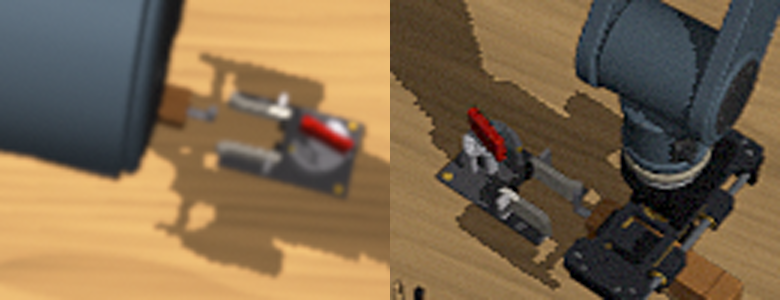

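The crop shows the rail held in line with the mouth. In the left panel the bolt is at (205,113), pointing between the cheeks at (260,104) and (250,155). The rail's offset from the cheeks' middle is about -1.2 mm across, so I shift it by that, lower it and start in.

Call:
send_rows:
  plan:
    - [255, 0, 0.0012, 0.007, 0]
    - [255, 0, 0, 0.007, 0]
    - [255, 0, 0, 0.005, 0]
    - [255, 0, 0, 0, 0]
    - [255, -0.006, 0, 0, 0]
    - [255, -0.008, 0, 0, 0]
    - [255, -0.008, 0, 0, 0]
    - [255, -0.006, 0, 0, 0]
    - [255, 0, 0, 0, 0]
    - [255, 0, 0, 0, 0]

```text
time_s: 5.62
position: [0.5441, 0.0226, 0.0201]
tcp_rot: [[0.188, 0.982, -0.0], [0.982, -0.188, 0.0], [0.0, -0.0, -1.0]]
force: [-0.6, -0.4, -2.8]
opening: 0.363
grasp_force: 30.0
```

Run:
```python
from h import *
st()
I={}
for n in("top","scene"):
    p,d=capture(n);I[n]=p
    P,h=cloud(n,p,d,(0,0,560,420));P*=1000
    a=np.radians(79.3);y=np.array([np.cos(a),np.sin(a)]);x=np.array([y[1],-y[0]]);X=(P[:,:2]-(511.4,-145.2))@x;Y=(P[:,:2]-(511.4,-145.2))@y
    for nm,k in(('rail',(h[:,1]>120)&(P[:,2]>29)&(P[:,2]<39)&(abs(X)<25)&(Y>93)&(Y<125)),('pin',(abs(X)<15)&(Y>60)&(Y<90)&(P[:,2]>25)&(P[:,2]<46)&(h[:,1]<100))):
        print(n,nm,k.sum(),*np.round([X[k].min(),X[k].max(),X[k].mean(),Y[k].min(),Y[k].mean(),P[k,2].mean()],1) if k.sum() else '')
f=lambda im,u,v:cv2.resize(im[v:v+60,u:u+80],(400,300),interpolation=cv2.INTER_CUBIC)
cv2.imwrite("pics/c2.png",np.hstack([f(I["top"],290,188),f(I["scene"],200,175)]))
```

```text
t 5.62 pos [544.1  22.6  20.1] tool-y deg -10.81 z [-0.  0. -1.] F [-0.6 -0.4 -2.8] M [-0.041  0.047  0.024] op 0.363 gf 30.0 j [ -9.4  43.7 101.9   0.   34.4   1.4]
top rail 18 -17.3 9.9 -5.7 94.6 97.1 34.0
top pin 8 -5.2 0.5 -3.1 71.1 73.9 36.7
scene rail 51 -16.3 16.7 0.9 93.4 101.4 34.5
scene pin 15 -3.3 3.2 0.7 69.6 74.0 35.0
```

View pics/c2.png

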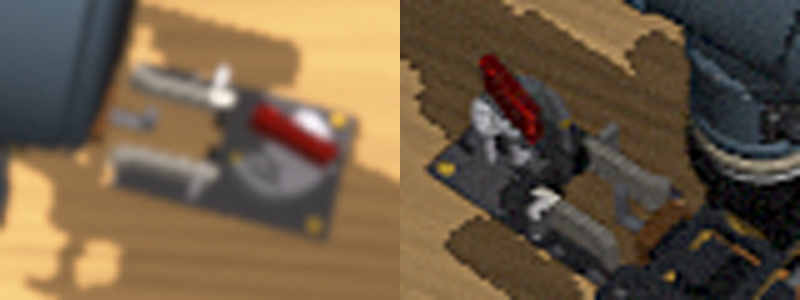

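Call:
send_rows:
  plan:
    - [255, -0.004, 0.0007, 0.0005, 0]
    - [255, -0.004, 0, 0, 0]
    - [255, -0.004, 0, 0, 0]
    - [255, -0.004, 0, 0, 0]
    - [255, -0.004, 0, 0, 0]
    - [255, 0, 0, 0, 0]

```text
time_s: 6.22
position: [0.541, 0.0028, 0.0196]
tcp_rot: [[0.187, 0.982, -0.0], [0.982, -0.187, -0.0], [-0.0, -0.0, -1.0]]
force: [-0.5, 1.1, -2.5]
opening: 0.369
grasp_force: 30.0
```

```bash
python3 -c "
from h import *
st()"
```

```text
t 6.22 pos [541.    2.8  19.6] tool-y deg -10.76 z [-0. -0. -1.] F [-0.5  1.1 -2.5] M [-0.107  0.125 -0.012] op 0.369 gf 30.0 j [-11.5  43.6 102.5  -0.   33.9  -0.8]
```

Call:
send_rows:
  plan:
    - [255, -0.004, 0, 0, 0]
    - [255, -0.004, 0, 0, 0]
    - [255, -0.004, 0, 0, 0]
    - [255, -0.003, 0, 0, 0]
    - [255, 0, 0, 0, 0]

```text
time_s: 6.63
position: [0.5383, -0.0118, 0.0195]
tcp_rot: [[0.187, 0.982, -0.0], [0.982, -0.187, -0.0], [-0.0, 0.0, -1.0]]
force: [0.7, 0.1, -4.1]
opening: 0.365
grasp_force: 30.0
```

```bash
python3 -c "
from h import *
st()"
```

```text
t 6.63 pos [538.3 -11.8  19.5] tool-y deg -10.76 z [-0. -0. -1.] F [ 0.7  0.1 -4.1] M [-0.065  0.116 -0.002] op 0.365 gf 30.0 j [-13.1  43.5 102.9  -0.   33.6  -2.4]
```

Call:
send_rows:
  plan:
    - [255, -0.004, 0, 0, 0]
    - [255, -0.004, 0, 0, 0]
    - [255, -0.004, 0, 0, 0]
    - [255, -0.003, 0, 0, 0]
    - [255, 0, 0, 0, 0]
    - [255, 0, 0, 0, 0]

```text
time_s: 7.13
position: [0.5355, -0.0261, 0.0196]
tcp_rot: [[0.186, 0.982, 0.0], [0.982, -0.186, 0.0], [0.0, -0.0, -1.0]]
force: [-0.0, 0.1, -5.0]
opening: 0.366
grasp_force: 30.0
```

```bash
python3 -c "
from h import *
st()"
```

```text
t 7.13 pos [535.5 -26.1  19.6] tool-y deg -10.75 z [ 0.  0. -1.] F [-0.   0.1 -5. ] M [-0.103  0.074 -0.005] op 0.366 gf 30.0 j [-14.7  43.5 103.2   0.   33.3  -4. ]
```

Call:
send_rows:
  plan:
    - [255, -0.001, 0, 0.0004, 0]
    - [255, -0.001, 0, 0, 0]
    - [255, -0.001, 0, 0, 0]
    - [255, -0.001, 0, 0, 0]
    - [255, -0.001, 0, 0, 0]
    - [255, 0, 0, 0, 0]

```text
time_s: 7.63
position: [0.5346, -0.0309, 0.0192]
tcp_rot: [[0.186, 0.983, 0.0], [0.983, -0.186, -0.0], [-0.0, 0.0, -1.0]]
force: [0.1, 0.4, -3.8]
opening: 0.369
grasp_force: 30.0
```

Call:
send_rows:
  plan:
    - [255, -0.0005, 0, 0, 0]
    - [255, -0.0005, 0, 0, 0]
    - [255, 0, 0, 0, 0]

```text
time_s: 7.88
position: [0.5344, -0.0318, 0.0192]
tcp_rot: [[0.186, 0.983, 0.0], [0.983, -0.186, -0.0], [-0.0, 0.0, -1.0]]
force: [0.2, -0.3, -2.7]
opening: 0.364
grasp_force: 30.0
```

Call:
send_rows:
  plan:
    - [255, -0.0003, 0, 0, 0]
    - [255, -0.0003, 0, 0, 0]
    - [255, 0, 0, 0, 0]

```text
time_s: 8.13
position: [0.5343, -0.0323, 0.0192]
tcp_rot: [[0.186, 0.983, 0.0], [0.983, -0.186, -0.0], [-0.0, 0.0, -1.0]]
force: [0.2, 0.3, -3.6]
opening: 0.366
grasp_force: 30.0
```

Call:
send_rows:
  plan:
    - [255, -0.0003, 0, 0, 0]
    - [255, -0.0003, 0, 0, 0]
    - [255, 0, 0, 0, 0]

```text
time_s: 8.38
position: [0.5342, -0.0327, 0.0192]
tcp_rot: [[0.186, 0.983, 0.0], [0.983, -0.186, 0.0], [0.0, 0.0, -1.0]]
force: [1.7, 1.1, -3.9]
opening: 0.367
grasp_force: 30.0
```

Call:
send_rows:
  plan:
    - [255, -0.0003, 0, 0, 0]
    - [255, 0, 0, 0, 0]

```text
time_s: 8.55
position: [0.5342, -0.0329, 0.0192]
tcp_rot: [[0.186, 0.983, 0.0], [0.983, -0.186, 0.0], [0.0, 0.0, -1.0]]
force: [0.8, 2.8, -3.0]
opening: 0.362
grasp_force: 30.0
```

Call:
send_rows:
  plan:
    - [255, -0.0003, 0, 0, 0]
    - [255, 0, 0, 0, 0]

```text
time_s: 8.72
position: [0.5342, -0.0329, 0.0192]
tcp_rot: [[0.186, 0.982, 0.0], [0.982, -0.186, 0.001], [0.001, 0.0, -1.0]]
force: [1.3, 4.7, -2.8]
opening: 0.367
grasp_force: 30.0
```

Call:
send_rows:
  plan:
    - [255, 0, 0, 0, 0]

```text
time_s: 8.8
position: [0.5341, -0.0329, 0.0192]
tcp_rot: [[0.186, 0.983, 0.0], [0.983, -0.186, 0.001], [0.001, 0.0, -1.0]]
force: [1.1, 5.1, -3.7]
opening: 0.366
grasp_force: 30.0
```

Call:
send_rows:
  plan:
    - [255, -0.0001, 0, 0, 0]
    - [255, 0, 0, 0, 0]

```text
time_s: 8.97
position: [0.5342, -0.033, 0.0192]
tcp_rot: [[0.186, 0.982, 0.0], [0.982, -0.186, 0.001], [0.001, 0.0, -1.0]]
force: [1.2, 5.4, -2.5]
opening: 0.363
grasp_force: 30.0
```

Call:
send_rows:
  plan:
    - [120, 0, 0, 0, 0]
    - [60, 0, 0, 0, 0]
    - [0, 0, 0, 0, 0]
    - [0, 0, 0, 0, 0]
    - [0, 0, 0, 0, 0]
    - [0, 0, 0, 0, 0]
    - [0, 0, 0, -0.01, 0]
    - [0, 0, 0, -0.03, 0]
    - [0, 0, 0, -0.04, 0]
    - [0, 0, 0, -0.04, 0]
    - [0, 0, 0, 0, 0]
    - [0, 0, 0, 0, 0]

```text
time_s: 9.97
position: [0.5358, -0.034, 0.1423]
tcp_rot: [[0.186, 0.983, 0.007], [0.983, -0.186, -0.002], [-0.001, 0.007, -1.0]]
force: [0.4, -0.3, -0.1]
opening: 0.999
grasp_force: 0.0
```

Run:
```python
from h import *
s=st()
I={}
a=np.radians(79.3);y=np.array([np.cos(a),np.sin(a)]);x=np.array([y[1],-y[0]])
for n in("top","scene"):
    p,d=capture(n);I[n]=p
    P,h=cloud(n,p,d,(0,0,560,420));P*=1000;X=(P[:,:2]-(511.4,-145.2))@x;Y=(P[:,:2]-(511.4,-145.2))@y
    k=(h[:,1]>120)&(P[:,2]>29)&(P[:,2]<39)&(abs(X)<25)&(Y>35)&(Y<200)
    print(n,'rail',rect(P[k]/1000),np.round([X[k].min(),X[k].max(),Y[k].min(),Y[k].max()],1))
    H=h[:,0];r=((H<8)|(H>172))&(h[:,1]>150)&(P[:,2]>74)&(abs(X)<40)&(abs(Y)<40)
    if r.sum()>8:print(' wing',rect(P[r]/1000))
f=lambda im,u,v:cv2.resize(im[v:v+75,u:u+100],(400,300),interpolation=cv2.INTER_CUBIC)
cv2.imwrite("pics/c3.png",np.hstack([f(I["top"],280,180),f(I["scene"],200,170)]))
togo((511.4,-145.2,110),-27)
```

```text
t 9.97 pos [535.8 -34.  142.3] tool-y deg -10.7 z [ 0.007 -0.002 -1.   ] F [ 0.4 -0.3 -0.1] M [-0.088  0.083 -0.021] op 0.999 gf 0.0 j [-15.6  31.1 100.1  -0.   48.4  -4.9]h.py:13: RuntimeWarning: Mean of empty slice.
  return np.round(c,1),np.round(sorted(s),1),round(np.degrees(np.arctan2(l[1],l[0]))%180,1),np.round(Q.mean(0)*1000,1),len(Q)
  ret = um.true_divide(
Traceback (most recent call last):
ValueError: zero-size array to reduction operation minimum which has no identity
```

Run:
```python
from h import *
a=np.radians(79.3);y=np.array([np.cos(a),np.sin(a)]);x=np.array([y[1],-y[0]])
n="scene";p,d=capture(n)
P,h=cloud(n,p,d,(0,0,560,420));P*=1000;X=(P[:,:2]-(511.4,-145.2))@x;Y=(P[:,:2]-(511.4,-145.2))@y
k=(h[:,1]>120)&(P[:,2]>29)&(P[:,2]<39)&(abs(X)<25)&(Y>35)&(Y<200)
if k.sum()>5:print('rail',rect(P[k]/1000),np.round([X[k].min(),X[k].max(),Y[k].min(),Y[k].max()],1))
H=h[:,0];r=((H<8)|(H>172))&(h[:,1]>150)&(P[:,2]>74)&(abs(X)<40)&(abs(Y)<40)
if r.sum()>8:print(' wing',rect(P[r]/1000))
cv2.imwrite("pics/c3.png",cv2.resize(p[160:280,190:350],(640,480),interpolation=cv2.INTER_CUBIC))
togo((512.6,-145.4,110),-27)
```

```text
rail (array([534.1, -34.8]), array([ 34.6, 151.1]), np.float32(79.5), array([538.2, -16.5,  33.2]), 405) [-15.6  19.   37.2 188.2]
 wing (array([ 506.5, -160.4]), array([ 7.9, 20.7]), np.float32(65.2), array([ 506.5, -159.4,   78.8]), 18)
t 10.07 pos [533.4 -33.4 139.2] tool-y deg -10.71 z [-0.001  0.    -1.   ] F [-0.4  0.1 -0.6] M [-0.077  0.055 -0.005] op 0.996 gf 0.0 j [-15.6  31.4 100.3  -0.   48.4  -4.9]
turn 0.2843 then mm x y z [-109.2   32.3   29.2]
```

View pics/c3.png

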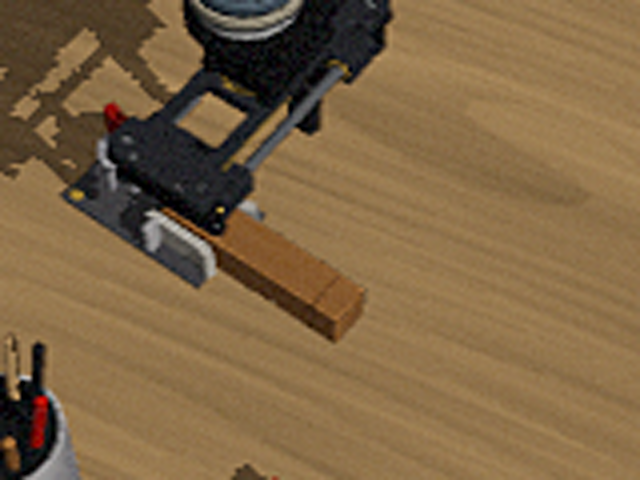

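Rail lies flat between the cheeks: in the crop its body runs from (190,215) to (350,315). Next, to the cam wing.

Call:
send_rows:
  plan:
    - [0, 0, 0, 0, 0.095]
    - [0, 0, 0, 0, 0.095]
    - [0, 0, 0, 0, 0.094]
    - [0, -0.0218, 0.0065, 0, 0]
    - [0, -0.0218, 0.0065, 0, 0]
    - [0, -0.0218, 0.0065, 0.009, 0]
    - [0, -0.0218, 0.0065, 0.01, 0]
    - [0, -0.0218, 0.0065, 0.01, 0]
    - [0, 0, 0, 0, 0]
    - [0, 0, 0, 0, 0]

```text
time_s: 10.9
position: [0.5118, -0.1457, 0.1079]
tcp_rot: [[0.456, 0.89, -0.005], [0.89, -0.456, 0.003], [0.0, -0.005, -1.0]]
force: [-0.1, 1.0, 0.8]
opening: 0.996
grasp_force: 0.0
```

```bash
python3 -c "
from h import *
togo((512.6,-145.4,68),-26.8)"
```

```text
t 10.9 pos [ 511.8 -145.7  107.9] tool-y deg -27.14 z [-0.005  0.003 -1.   ] F [-0.1  1.   0.8] M [-0.133  0.061 -0.009] op 0.996 gf 0.0 j [-27.9  34.3 101.6   0.   44.4  -0.8]
turn -0.006 then mm x y z [ 0.6  0.6 39.9]
```

Call:
send_rows:
  plan:
    - [0, 0, 0, 0.015, 0]
    - [0, 0, 0, 0.015, 0]
    - [0, 0, 0, 0.01, 0]
    - [0, 0, 0, 0, 0]
    - [255, 0, 0, 0, 0]
    - [255, 0, 0, 0, 0]
    - [255, 0, 0, 0, 0]
    - [255, 0, 0, 0, 0]
    - [255, 0, 0, 0, 0]
    - [255, 0, 0, 0, 0]
    - [255, 0, 0, 0, 0]
    - [255, 0, 0, 0, 0]
    - [255, 0, 0, 0, 0]
    - [255, 0, 0, 0, 0]
    - [255, 0, 0, 0, 0]
    - [255, 0, 0, 0, 0]
    - [255, 0, 0, 0, 0]
    - [255, 0, 0, 0, 0]

```text
time_s: 12.4
position: [0.5129, -0.1451, 0.0701]
tcp_rot: [[0.454, 0.891, -0.001], [0.891, -0.454, 0.001], [-0.0, -0.002, -1.0]]
force: [-2.1, -0.1, 1.1]
opening: 0.112
grasp_force: 30.0
```

```bash
python3 -c "
from h import *
togo((512.6,-145.4,68),-26.8)"
```

```text
t 12.4 pos [ 512.9 -145.1   70.1] tool-y deg -26.98 z [-0.001  0.001 -1.   ] F [-2.1 -0.1  1.1] M [-0.031  0.327 -0.014] op 0.112 gf 30.0 j [-27.8  38.1 102.7  -0.   39.3  -0.8]
turn -0.0031 then mm x y z [-0.4 -0.1  2.1]
```

Call:
send_rows:
  plan:
    - [255, 0, 0, 0, 0.05]
    - [255, 0, 0, 0, 0.1]
    - [255, 0, 0, 0, 0.1]
    - [255, 0, 0, 0, 0.1]
    - [255, 0, 0, 0, 0.1]
    - [255, 0, 0, 0, 0]

```text
time_s: 12.9
position: [0.5133, -0.1455, 0.0701]
tcp_rot: [[0.797, 0.604, -0.0], [0.604, -0.797, 0.0], [-0.0, -0.0, -1.0]]
force: [-1.4, -0.9, -0.1]
opening: 0.111
grasp_force: 30.0
```

```bash
python3 -c "
from h import *
st()"
```

```text
t 12.9 pos [ 513.3 -145.5   70.1] tool-y deg -52.86 z [-0.  0. -1.] F [-1.4 -0.9 -0.1] M [-0.162  0.3   -0.046] op 0.111 gf 30.0 j [-27.8  38.1 102.7  -0.   39.3  25.1]
```

Call:
send_rows:
  plan:
    - [255, 0, 0, 0, 0.1]
    - [255, 0, 0, 0, 0.1]
    - [255, 0, 0, 0, 0.1]
    - [255, 0, 0, 0, 0.1]
    - [255, 0, 0, 0, 0.1]
    - [255, 0, 0, 0, 0.1]
    - [255, 0, 0, 0, 0]

```text
time_s: 13.48
position: [0.5137, -0.1463, 0.0701]
tcp_rot: [[0.999, 0.051, 0.0], [0.051, -0.999, -0.001], [0.0, 0.001, -1.0]]
force: [-1.6, -3.3, -1.7]
opening: 0.109
grasp_force: 30.0
```

```bash
python3 -c "
from h import *
st()"
```

```text
t 13.48 pos [ 513.7 -146.3   70.1] tool-y deg -87.09 z [ 0.    -0.001 -1.   ] F [-1.6 -3.3 -1.7] M [-0.611  0.395 -0.027] op 0.109 gf 30.0 j [-2.790e+01  3.810e+01  1.027e+02 -1.000e-01  3.920e+01  5.930e+01]
```

Call:
send_rows:
  plan:
    - [0, 0, 0, 0, 0]
    - [0, 0, 0, 0, 0]
    - [0, 0, 0, 0, 0]
    - [0, 0, 0, 0, 0]
    - [0, 0, 0, 0, 0]
    - [0, 0, 0, 0, 0]
    - [0, 0, 0, 0, 0]
    - [0, 0, 0, 0, 0]
    - [0, 0, 0.001, 0, 0]
    - [0, 0, 0, 0, 0]

```text
time_s: 14.32
position: [0.5137, -0.1466, 0.0702]
tcp_rot: [[0.999, 0.05, 0.0], [0.05, -0.999, -0.0], [0.0, 0.0, -1.0]]
force: [0.6, -0.4, 0.2]
opening: 0.784
grasp_force: 0.0
```

```bash
python3 -c "
from h import *
st()"
```

```text
t 14.32 pos [ 513.7 -146.6   70.2] tool-y deg -87.15 z [ 0. -0. -1.] F [ 0.6 -0.4  0.2] M [-0.075  0.199  0.032] op 0.784 gf 0.0 j [-27.9  38.1 102.6  -0.   39.3  59.2]
```

Call:
send_rows:
  plan:
    - [0, 0, 0, 0, -0.1208]
    - [0, 0, 0, 0, -0.1208]
    - [0, 0, 0, 0, -0.1208]
    - [0, 0, 0, 0, -0.1208]
    - [0, 0, 0, 0, -0.1208]
    - [0, 0, 0, 0, -0.1208]
    - [0, 0, 0, 0, -0.1208]
    - [0, 0, 0, 0, -0.1208]
    - [0, 0, 0, 0, -0.1208]
    - [0, 0, 0, 0, -0.1208]
    - [0, 0, 0, 0, -0.1208]
    - [0, 0, 0, 0, -0.1208]
    - [0, 0, 0, 0, -0.1208]

```text
time_s: 15.4
position: [0.5136, -0.1465, 0.0701]
tcp_rot: [[-0.055, 0.998, 0.0], [0.998, 0.055, 0.0], [0.0, 0.0, -1.0]]
force: [0.2, 0.3, -0.3]
opening: 0.999
grasp_force: 0.0
```

Call:
send_rows:
  plan:
    - [0, 0, 0, 0, -0.1208]
    - [0, 0, 0, 0, -0.1208]
    - [0, 0, 0, 0, -0.1208]
    - [0, 0, 0, 0, -0.1208]
    - [0, 0, 0, 0, -0.1208]
    - [0, 0, 0, 0, -0.1208]
    - [0, 0, 0, 0, -0.1208]
    - [0, 0, 0, 0, -0.1208]
    - [0, 0, 0, 0, -0.1208]
    - [0, 0, 0, 0, -0.1208]
    - [0, 0, 0, 0, -0.1208]
    - [0, 0, 0, 0, -0.1208]
    - [0, 0, 0, 0, -0.1208]
    - [0, 0, 0, 0, 0]
    - [0, 0, 0, 0, 0]
    - [0, 0, 0, 0, 0]

```text
time_s: 16.73
position: [0.5136, -0.1465, 0.0702]
tcp_rot: [[-0.999, -0.046, 0.0], [-0.046, 0.999, -0.0], [-0.0, -0.0, -1.0]]
force: [-0.0, 0.2, 0.0]
opening: 0.998
grasp_force: 0.0
```

```bash
python3 -c "
from h import *
togo((513.7,-146.6,70),92.9)"
```

```text
t 16.73 pos [ 513.6 -146.5   70.2] tool-y deg 92.66 z [ 0. -0. -1.] F [-0.   0.2  0. ] M [ 0.036  0.067 -0.036] op 0.998 gf 0.0 j [ -27.9   38.1  102.6    0.    39.3 -120.6]
turn -0.0043 then mm x y z [-0.1 -0.1  0.2]
```

Close again and read the baseline before turning.

Call:
send_rows:
  plan:
    - [255, 0, 0, 0, 0]
    - [255, 0, 0, 0, 0]
    - [255, 0, 0, 0, 0]
    - [255, 0, 0, 0, 0]
    - [255, 0, 0, 0, 0]
    - [255, 0, 0, 0, 0]
    - [255, 0, 0, 0, 0]
    - [255, 0, 0, 0, 0]
    - [255, 0, 0, 0, 0]
    - [255, 0, 0, 0, 0]
    - [255, 0, 0, 0, 0]
    - [255, 0, 0, 0, 0]
    - [255, 0, 0, 0, 0]
    - [255, 0, 0, 0, 0]

```text
time_s: 17.9
position: [0.5136, -0.1463, 0.0701]
tcp_rot: [[-0.999, -0.049, -0.0], [-0.049, 0.999, 0.0], [0.0, 0.0, -1.0]]
force: [1.4, 0.1, 0.9]
opening: 0.112
grasp_force: 30.0
```

```bash
python3 -c "
from h import *
st()"
```

```text
t 17.9 pos [ 513.6 -146.3   70.1] tool-y deg 92.81 z [-0.  0. -1.] F [1.4 0.1 0.9] M [ 0.152 -0.1    0.026] op 0.112 gf 30.0 j [ -27.9   38.1  102.6    0.    39.3 -120.7]
```

Call:
send_rows:
  plan:
    - [255, 0, 0, 0, 0.05]
    - [255, 0, 0, 0, 0.1]
    - [255, 0, 0, 0, 0.1]
    - [255, 0, 0, 0, 0.05]
    - [255, 0, 0, 0, 0]

```text
time_s: 18.32
position: [0.5135, -0.1467, 0.0702]
tcp_rot: [[-0.969, 0.249, -0.0], [0.249, 0.969, -0.0], [0.0, -0.0, -1.0]]
force: [-0.1, -1.7, -0.2]
opening: 0.113
grasp_force: 30.0
```

```bash
python3 -c "
from h import *
st()"
```

```text
t 18.32 pos [ 513.5 -146.7   70.2] tool-y deg 75.58 z [-0. -0. -1.] F [-0.1 -1.7 -0.2] M [-0.168  0.139 -0.041] op 0.113 gf 30.0 j [ -27.9   38.1  102.6   -0.    39.3 -103.5]
```

```bash
cat >> h.py <<'E'
def q():
    s=read_state();R=s['tcp_rot'];print(round(s['time_s'],2),'Mz',np.round(s['moment'][2],3),'tau6',np.round(s['tau'][5],3),'y',round(np.degrees(np.arctan2(R[1,1],R[0,1])),2),'F',np.round(s['force'],1),'p',np.round(s['position']*1000,1))
E
python3 -c "
from h import *
q()"
```

```text
18.32 Mz -0.041 tau6 0.266 y 75.58 F [-0.1 -1.7 -0.2] p [ 513.5 -146.7   70.2]
```

Call:
send_rows:
  plan:
    - [255, 0, 0, 0, 0.05]
    - [255, 0, 0, 0, 0.05]
    - [255, 0, 0, 0, 0.05]
    - [255, 0, 0, 0, 0.05]

```text
time_s: 18.65
position: [0.5135, -0.147, 0.0702]
tcp_rot: [[-0.9, 0.436, -0.0], [0.436, 0.9, -0.001], [-0.0, -0.001, -1.0]]
force: [-1.1, -2.6, 0.6]
opening: 0.117
grasp_force: 30.0
```

```bash
python3 -c "
from h import *
q()"
```

```text
18.65 Mz 0.095 tau6 -0.334 y 64.15 F [-1.1 -2.6  0.6] p [ 513.5 -147.    70.2]
```

Call:
send_rows:
  plan:
    - [255, 0, 0, 0, 0.05]
    - [255, 0, 0, 0, 0.05]
    - [255, 0, 0, 0, 0.05]
    - [255, 0, 0, 0, 0]

```text
time_s: 18.98
position: [0.5134, -0.1471, 0.0702]
tcp_rot: [[-0.825, 0.565, -0.0], [0.565, 0.825, -0.001], [-0.0, -0.001, -1.0]]
force: [-1.4, -3.4, 0.4]
opening: 0.114
grasp_force: 30.0
```

```bash
python3 -c "
from h import *
q()"
```

```text
18.98 Mz 0.05 tau6 0.239 y 55.62 F [-1.4 -3.4  0.4] p [ 513.4 -147.1   70.2]
```

Call:
send_rows:
  plan:
    - [255, 0, 0, 0, 0.05]
    - [255, 0, 0, 0, 0.05]
    - [255, 0, 0, 0, 0.05]
    - [255, 0, 0, 0, 0]
    - [255, 0, 0, 0, 0]

```text
time_s: 19.4
position: [0.5133, -0.1472, 0.0702]
tcp_rot: [[-0.733, 0.68, -0.001], [0.68, 0.733, -0.001], [-0.0, -0.001, -1.0]]
force: [-2.9, -4.8, 0.1]
opening: 0.111
grasp_force: 30.0
```

```bash
python3 -c "
from h import *
q()"
```

```text
19.4 Mz -0.015 tau6 -0.007 y 47.17 F [-2.9 -4.8  0.1] p [ 513.3 -147.2   70.2]
```

Call:
send_rows:
  plan:
    - [255, 0, 0, 0, 0.05]
    - [255, 0, 0, 0, 0.05]
    - [255, 0, 0, 0, 0.05]
    - [255, 0, 0, 0, 0]
    - [255, 0, 0, 0, 0]

```text
time_s: 19.82
position: [0.5131, -0.1474, 0.0701]
tcp_rot: [[-0.624, 0.782, -0.001], [0.782, 0.624, -0.001], [-0.0, -0.001, -1.0]]
force: [-4.0, -5.2, -0.0]
opening: 0.116
grasp_force: 30.0
```

```bash
python3 -c "
from h import *
q()"
```

```text
19.82 Mz -0.062 tau6 -0.017 y 38.59 F [-4.  -5.2 -0. ] p [ 513.1 -147.4   70.1]
```

Call:
send_rows:
  plan:
    - [255, -0.0004, -0.0011, 0, 0.03]
    - [255, 0, 0, 0, 0.04]
    - [255, 0, 0, 0, 0.04]
    - [255, 0, 0, 0, 0.04]

```text
time_s: 20.15
position: [0.5129, -0.1475, 0.0701]
tcp_rot: [[-0.499, 0.867, -0.0], [0.867, 0.499, -0.0], [-0.0, -0.0, -1.0]]
force: [-2.4, -0.8, 0.2]
opening: 0.112
grasp_force: 30.0
```

```bash
python3 -c "
from h import *
q()"
```

```text
20.15 Mz 0.18 tau6 -0.125 y 29.9 F [-2.4 -0.8  0.2] p [ 512.9 -147.5   70.1]
```

Call:
send_rows:
  plan:
    - [255, 0, 0, 0, 0.04]
    - [255, 0, 0, 0, 0.04]
    - [255, 0, 0, 0, 0.04]

```text
time_s: 20.4
position: [0.5127, -0.1475, 0.0701]
tcp_rot: [[-0.392, 0.92, -0.001], [0.92, 0.392, -0.0], [-0.0, -0.001, -1.0]]
force: [-1.7, -2.1, 0.6]
opening: 0.11
grasp_force: 30.0
```

```bash
python3 -c "
from h import *
q()"
```

```text
20.4 Mz 0.22 tau6 -0.011 y 23.07 F [-1.7 -2.1  0.6] p [ 512.7 -147.5   70.1]
```

Call:
send_rows:
  plan:
    - [255, 0, 0, 0, 0.04]
    - [255, 0, 0, 0, 0.04]
    - [255, 0, 0, 0, 0]

```text
time_s: 20.65
position: [0.5127, -0.1475, 0.0702]
tcp_rot: [[-0.318, 0.948, -0.001], [0.948, 0.318, -0.0], [-0.0, -0.001, -1.0]]
force: [-2.2, -2.8, 0.5]
opening: 0.111
grasp_force: 30.0
```

```bash
python3 -c "
from h import *
q()"
```

```text
20.65 Mz 0.273 tau6 0.441 y 18.52 F [-2.2 -2.8  0.5] p [ 512.7 -147.5   70.2]
```

Call:
send_rows:
  plan:
    - [255, 0, 0, 0, 0]

```text
time_s: 20.73
position: [0.5127, -0.1475, 0.0702]
tcp_rot: [[-0.318, 0.948, -0.001], [0.948, 0.318, -0.0], [0.0, -0.001, -1.0]]
force: [-2.5, -2.8, 1.0]
opening: 0.115
grasp_force: 30.0
```

```bash
python3 -c "
from h import *
q()"
```

```text
20.73 Mz 0.239 tau6 0.218 y 18.53 F [-2.5 -2.8  1. ] p [ 512.7 -147.5   70.2]
```

Call:
send_rows:
  plan:
    - [255, 0, 0, 0, 0]

```text
time_s: 20.82
position: [0.5127, -0.1475, 0.0702]
tcp_rot: [[-0.317, 0.948, -0.001], [0.948, 0.317, -0.0], [0.0, -0.001, -1.0]]
force: [-2.4, -2.5, 1.2]
opening: 0.114
grasp_force: 30.0
```

```bash
python3 -c "
from h import *
q()"
```

```text
20.82 Mz 0.254 tau6 0.23 y 18.47 F [-2.4 -2.5  1.2] p [ 512.7 -147.5   70.2]
```

The moment holds at about 0.25 N m, which is the target, so I stop and let go.

Call:
send_rows:
  plan:
    - [0, 0, 0, 0, 0]
    - [0, 0, 0, 0, 0]
    - [0, 0, 0, 0, 0]
    - [0, 0, 0, 0, 0]
    - [0, 0, 0, 0, 0]
    - [0, 0, 0, 0, 0]
    - [0, 0, 0, 0, 0]
    - [0, 0, 0, 0, 0]
    - [0, 0, 0, 0, 0]
    - [0, 0, 0, 0, 0]
    - [0, 0, 0, -0.03, 0]
    - [0, 0, 0, -0.04, 0]
    - [0, 0, 0, -0.04, 0]
    - [0, 0, 0, -0.04, 0]
    - [0, 0, 0, -0.01, 0]
    - [0, -0.03, 0, 0, 0]
    - [0, -0.04, 0, 0, 0]
    - [0, -0.04, 0, 0, 0]
    - [0, -0.04, 0, 0, 0]
    - [0, 0, 0, 0, 0]

```text
time_s: 22.48
position: [0.5625, -0.2979, 0.2299]
tcp_rot: [[-0.31, 0.951, 0.005], [0.951, 0.31, -0.007], [-0.008, 0.002, -1.0]]
force: [0.5, 0.5, 0.6]
opening: 1.002
grasp_force: 0.0
```

Run:
```python
from h import *
st();a=np.radians(79.3);y=np.array([np.cos(a),np.sin(a)]);x=np.array([y[1],-y[0]]);I=[]
for n,u,v in(("top",260,180),("scene",190,160)):
    p,d=capture(n);I.append(cv2.resize(p[v:v+90,u:u+120],(400,300),interpolation=cv2.INTER_CUBIC))
    P,h=cloud(n,p,d,(0,0,560,420));P*=1000;X=(P[:,:2]-(511.4,-145.2))@x;Y=(P[:,:2]-(511.4,-145.2))@y
    H=h[:,0]
    for nm,k in(('rail',(h[:,1]>120)&(P[:,2]>29)&(P[:,2]<39)&(abs(X)<25)&(Y>35)&(Y<200)),('wing',((H<8)|(H>172))&(h[:,1]>150)&(P[:,2]>74)&(abs(X)<40)&(abs(Y)<40))):
        if k.sum()>8:print(n,nm,rect(P[k]/1000),np.round([Y[k].min(),Y[k].max()],1))
cv2.imwrite("pics/c4.png",np.hstack(I))
```

```text
t 22.48 pos [ 562.5 -297.9  229.9] tool-y deg 18.07 z [ 0.005 -0.007 -1.   ] F [0.5 0.5 0.6] M [-0.055  0.024  0.006] op 1.002 gf 0.0 j [-37.9  31.4  81.1  -0.2  67.1 -55.9]
scene rail (array([535.1, -35.8]), array([ 35.2, 152.8]), np.float32(79.6), array([535.7, -33.4,  33.3]), 549) [ 35.6 188.3]
scene wing (array([ 511.9, -146.1]), array([15.1, 46.9]), np.float32(109.4), array([ 512.9, -146. ,   78.3]), 66) [-19.9  21.2]
```

View pics/c4.png

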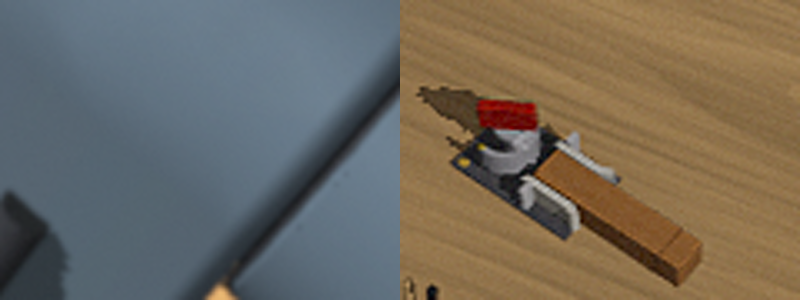

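The crop shows the rail flat between the cheeks, from (545,165) to (690,260). The wing at (507,115) stayed where I turned it (109°), and the gripper is clear.

```bash
python3 -c "
from rig import *
print(hand_in())"
```

```text
the job is handed in; nothing more can be done
None
```

The rail is locked flat in the cam connector and the job is handed in at about 22.5 s. I slid the rail in until it met the buffer at about 5 N, let go, then turned the cam clockwise about 134° (less than the half turn described) to roughly 0.25 N m. The gripper is open and clear.

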